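Exchange the jar behind the solvent bottles

ROBOT

A 6-joint arm with a two-finger parallel gripper is mounted at the origin on the work surface. World frame = base frame: x ahead of the robot, y to its left, z up, the work surface at z = 0. Lengths are in m, angles in degrees, forces in N, time in s.
With the tool pointing down it reaches from about 0.4 to 0.825 m from the base axis. Payload 7 kg.
Tool frame: the origin (TCP) lies midway between the tips of the shut fingers; the grasp point (between the pads) lies 19 mm behind it; z points along the fingers, y is the direction in which the jaws open and shut (so a half turn about z gives the same grasp; the last joint's range is limited). The gripper opens to 88 mm and grips with 3 to 60 N. Pads are 19 mm wide; open, the fingers measure 130 mm over their backs; the gripper's body (78 mm by 193 mm) begins 47 mm behind the grasp point.
Start: joints at [16.507, 20.546, 0.682, 0, -70.136, -16.507], TCP at [0.675, -0, 0.227] pointing down, gripper open.
Joint ranges: [-176.03, 176.03], [-82.01, 121.73], [-58.28, 71.71], [-173.87, 95.51], [-174.79, -0.11], [-173.66, 173.66]. Speed limits (degrees/s): [136.94, 136.94, 172.46, 180, 180, 180].

INTERFACE

Orientations are given as a 3x3 rotation matrix whose columns are the frame's x, y, z axes.
In Python, from rig import robot gives the robot as it stands. Calls block until the motion is done:
- robot.goto(position, orientation): joint-space move of the TCP to a pose.
- robot.servo_line(position, ori=None, speed=0.15): straight line of the TCP; ori=None keeps the orientation; speed is the mean speed in m/s.
- robot.movej(angles): joint-space move.
- robot.move_gripper(opening): opening from 0.0 (shut) to 1.0 (fully open); the grip force is fixed at half the most; returns when the fingers have stopped.
- robot.dwell(seconds).
- robot.ik(position, orientation): joint angles nearest the present ones, or None.
- robot.grab_frame(name): name is "scene" or "side" or "wrist"; returns (picture, depth): 400x640x3 uint8, red, green, blue; 400x640 float32, m along the optical axis (not along the pixel's ray), 0 where there is no reading.
- robot.camera_info(name): a dict with "vfov" (degrees; the focal length in pixels is half the picture's height over the tangent of half this angle, whatever the lens; pixels are square), "cx", "cy" (the principal point, pixels), "view" (4x4, takes a point from world to camera coordinates); the wrist camera has in their place "T_tool_cam" (4x4, takes a point from camera to tool coordinates, whose origin is the TCP and whose axes are the flange's). Camera axes: x right, y down, z forward; pixel columns grow to the right and rows downward; lengths in m; the calibration is good to about 2 mm. The wrist camera is an equidistant fisheye: a pixel r from the principal point sees the ray r / f radians off the axis. A picture is of the moment at which its call begins: read the wrist's pose just before it. camera_info takes no time and is no camera call.
A pose or a line that the arm cannot do raises robot.Unreachable and nothing moves.
- robot.job_done(): hands the job in, once; it reports no verdict.
Readings, each from a call of its own:
- robot.read_t(): time.
- robot.read_qpos(): joint angles.
- robot.read_qvel(): joint speeds.
- robot.read_effort(): joint torques, N m.
- robot.read_position(): TCP position.
- robot.read_tcp_rot(): TCP orientation.
- robot.read_force(): force on the tool from outside, world axes, zero at the start.
- robot.read_ft_torque(): the same for the moment, N m.
- robot.read_grip_width(): opening from 0.0 (shut) to 1.0 (fully open).
Only numpy, scipy, OpenCV 4.12 (cv2) and the standard library are available. Lean on these libraries where they do the work, as an engineer would, in place of code of your own. Each camera call takes 0.05 s, during which the arm holds its last target. There are 200 camera calls.

TASK

The squat jar at the back of the grey solvent tray is used up: move the two blue-capped bottles standing in front of it over to the bench mat, take the squat jar out to the middle of the steel dish, and stand the slender jar in the tray on the very spot where the squat one stood. Then put both bottles back, each in exactly the place it came from. Set all the glass down upright and gently, and leave the beaker and the timer where they are.

Things in the scene. Friction and masses are not known exactly. Their poses are not given: they have to be found in the camera images.
- bottle_large: the larger laboratory bottle, clear glass, about 0.25 to 0.5 kg: body 64 mm in diameter up to 80 mm high, shoulder narrowing to the neck at 100 mm, blue screw cap 40 mm in diameter from 106 to 138 mm (top). Origin: centre of its underside, z up. Starts in one of the tray's two front places (left or right varies) and must return to it. Closed and rigid; lift it by the cap
- bottle_slim: the smaller, slimmer laboratory bottle, clear glass, about 0.15 to 0.3 kg: body 52 mm in diameter up to 68 mm high, shoulder narrowing to the neck at 84 mm, blue screw cap 34 mm in diameter from 90 to 118 mm (top). Origin: centre of its underside, z up. It starts in the other front place of the tray, and must return there. Lift it by the cap
- jar_squat: the used-up jar: squat cylinder, amber glass with a white lid of the same width, 54 mm in diameter, 48 mm high. Origin: centre of its underside, z up. It starts at the back place of the tray, behind the two bottles as seen from the robot, with a gap of about 8 mm to the large bottle
- jar_slender: the fresh jar: slender cylinder, amber glass with a white lid of the same width, 42 mm in diameter, 66 mm high. Origin: centre of its underside, z up. It starts alone on the bench, beside the tray on the left or on the right
- tray: the solvent tray, fixed: grey plastic, 180 x 180 mm, floor 6 mm above the bench, rim 6 mm thick and 16 mm high. Origin: centre of its underside; x points to the back of the tray (away from the robot), y to its left. The back place (squat jar at the start, slender jar at the end) is at x = +27 mm, y = 0; the two front places are at x = -30 mm, y = +36 and -36 mm
- mat: the bench mat, fixed: flat plain light-grey rubber mat without a rim, 200 mm (its x) x 130 mm (its y), 4 mm thick, on the left or the right of the tray and nearer the robot. Origin: centre of its underside. The side area for the two bottles
- dish: round shallow steel dish, fixed, on the other side from the mat: 110 mm across the rim, 9 mm high, flat inside floor about 94 mm across and 4 mm above the bench. Origin: centre of its underside
- beaker: bystander: glass beaker, 64 mm across the rim, 75 mm high, loose on the bench on the side of the tray where the slender jar is not. Origin: centre of its underside. Leave it alone
- timer: bystander: small white bench timer with a green display, 56 x 66 x 18 mm, loose on the bench between robot and tray. Origin: centre of its underside. Leave it alone
Things that resemble listed ones, but are neither listed nor needed, are in the scene too. What is shaped like the bottle_slim but green is not meant.

How it is judged:
By the outcome, as a careful person would: the job done as asked, in the order asked, and still so for the second after the job is handed in, with the robot touching nothing.
It also fails if it takes over 128 s, if anything falls off the work surface, if the arm or the gripper's body presses on something with over 40 N, if the wrist force passes 120 N, or if a joint passes its speed limit or range.

## Working session

There is one attempt and no reset: what is moved stays moved. The work goes in short steps, each a Python script; the robot and the scene stay as the last script left them, time stands still between calls to the robot, and variables do not carry over. Pictures are saved under pics/ and viewed, about 12 in all and at most 16, crops included, and the job is handed in when it is done.

```bash
ls; mkdir -p pics; python3 - <<'E'
from rig import robot
import cv2,numpy as np
for n in ("scene","side","wrist"):
    im,d=robot.grab_frame(n); cv2.imwrite(f"pics/{n}0.png",im[:,:,::-1]); np.savez(f"pics/{n}0.npz",im=im,d=d)
    c=robot.camera_info(n); print(n,{k:(np.round(v,4).tolist() if hasattr(v,'shape') else v) for k,v in c.items()}, (d==0).mean())
print(robot.read_tcp_rot(),robot.read_t(),robot.read_force())
E
```

```text
pics
scene {'vfov': 50.48495999757453, 'cx': 317.3795152558958, 'cy': 198.35305500559204, 'view': [[0.2944, 0.9556, 0.0157, -0.1521], [0.7821, -0.2314, -0.5786, -0.405], [-0.5493, 0.1826, -0.8154, 1.3011], [0.0, 0.0, 0.0, 1.0]]} 0.00398828125
side {'vfov': 44.78692157213098, 'cx': 319.70406778220405, 'cy': 191.9197671067764, 'view': [[-0.8652, -0.5013, -0.0088, 0.4872], [-0.2947, 0.5226, -0.8001, 0.2178], [0.4057, -0.6896, -0.5999, 0.8574], [0.0, 0.0, 0.0, 1.0]]} 0.0039453125
wrist {'vfov': 65.70646984690485, 'cx': 318.8982226395102, 'cy': 196.69892404232672, 'T_tool_cam': [[-0.0005, -0.9535, -0.3013, 0.0803], [1.0, -0.0004, -0.0003, -0.0005], [0.0002, -0.3013, 0.9535, -0.1582], [0.0, 0.0, 0.0, 1.0]]} 0.0041875
[[-5.25618601e-05 -9.99999179e-01 -1.28012618e-03]
 [-9.99999989e-01  5.27432399e-05 -1.41655696e-04]
 [ 1.41723098e-04  1.28011872e-03 -9.99999171e-01]] 0.15 [-0.30117758 -0.87845074 -0.06363761]
```

View pics/scene0.png

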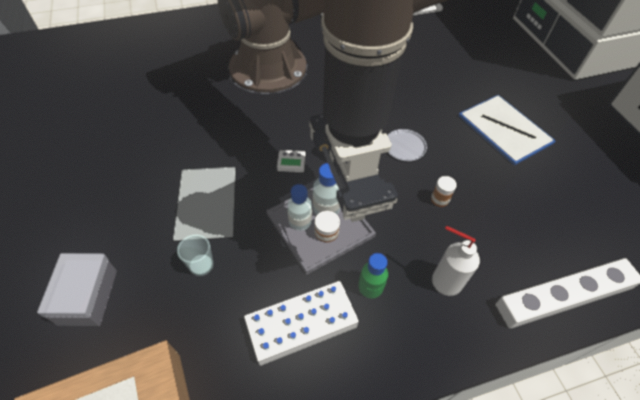

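View pics/side0.png

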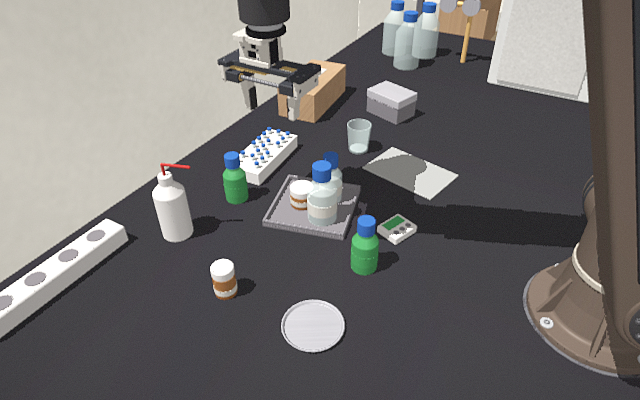

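View pics/wrist0.png

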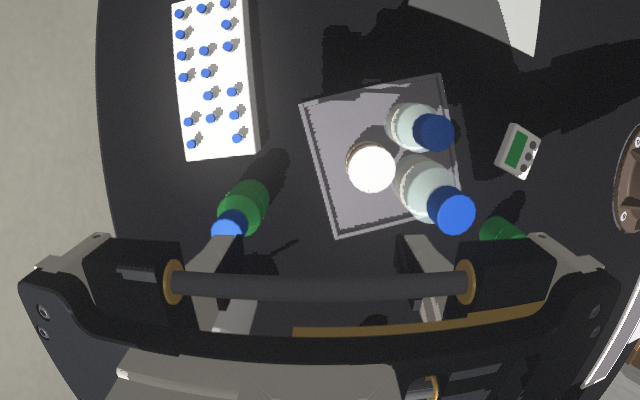

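The mat is on the −y side (scene 205,200) and the dish on the +y side (405,145). The large bottle is the +y one (wrist cap 455,213) and the slim one is at −y (wrist cap 433,132). The squat jar is at wrist (370,167) and the slender jar at scene (443,190). Two green decoy bottles stand near the tray, and the beaker is at −y. Next I'll measure positions.

```bash
cat > h.py <<'E'
import numpy as np, cv2
from rig import robot
def cam(n,R=None,p=None):
    c=robot.camera_info(n); f=200/np.tan(np.radians(c['vfov'])/2)
    if n=='wrist':
        T=np.eye(4);T[:3,:3]=robot.read_tcp_rot() if R is None else R;T[:3,3]=robot.read_position() if p is None else p
        M=T@c['T_tool_cam']
    else: M=np.linalg.inv(c['view'])
    return n,f,c['cx'],c['cy'],M
def rays(C,uv):
    n,f,cx,cy,M=C; d=(np.atleast_2d(uv).astype(float)-[cx,cy])/f
    if n=='wrist':
        r=np.linalg.norm(d,axis=1,keepdims=True)+1e-9
        v=np.hstack([d/r*np.sin(r),np.cos(r)])
    else: v=np.hstack([d,np.ones((len(d),1))])
    return v@M[:3,:3].T, M[:3,3]
def onplane(C,uv,z):
    v,o=rays(C,uv); return o+v*((z-o[2])/v[:,2:])
def cloud(C,d):
    n,f,cx,cy,M=C; vv,uu=np.mgrid[0:400,0:640]; v,o=rays(C,np.c_[uu.ravel(),vv.ravel()])
    zc=(v@M[:3,2]); P=o+v*(d.ravel()/zc)[:,None]; P[d.ravel()==0]=np.nan
    return P.reshape(400,640,3)
def snap(n,name=None):
    C=cam(n); im,d=robot.grab_frame(n)
    if name: cv2.imwrite(f'pics/{name}.png',im[:,:,::-1])
    return C,im,d
def down(yaw): # tool y (jaw axis) along world angle yaw deg, z down
    a=np.radians(yaw); y=np.array([np.cos(a),np.sin(a),0]); z=np.array([0,0,-1.]); return np.c_[np.cross(y,z),y,z]
def circ(P):  # min enclosing circle of xy points
    (x,y),r=cv2.minEnclosingCircle(P[:,:2].astype(np.float32)); return round(x,4),round(y,4),round(r,4)
E
cat > m.py <<'E'
from h import *
for n in ("wrist","scene","side"):
    D=np.load(f"pics/{n}0.npz"); im,d=D['im'],D['d']; C=cam(n); P=cloud(C,d)
    h=cv2.cvtColor(im,cv2.COLOR_RGB2HSV); H,S,V=[h[...,i].astype(int) for i in range(3)]; z=P[...,2]
    ok=np.isfinite(z)&(P[...,0]>.38)&(P[...,0]<.95)&(abs(P[...,1])<.5)
    masks={'blue':(H>100)&(H<130)&(S>140)&(z>.09)&(z<.16),'white':(S<50)&(V>140)&(z>.04)&(z<.09),'green':(H>50)&(H<90)&(S>90)&(z>.01)&(z<.12),
      'flat':(S<40)&(V>90)&(z>-.004)&(z<.014)}
    for k,m in masks.items():
        N,L,st,ce=cv2.connectedComponentsWithStats((m&ok).astype(np.uint8))
        for i in range(1,N):
            if st[i,4]<60: continue
            Q=P[L==i]; t=np.percentile(Q[:,2],97)
            top=Q[Q[:,2]>t-.006] if k in('blue','white') else Q
            print(n,k,st[i,4],ce[i].round(),'ztop',round(t,4),'circ',circ(top),'med',np.median(top,0).round(4))
    ok2=ok&(z>-.01)&(z<.02)
    # mat rectangle & tray rim
E
python3 m.py
```

```text
wrist blue 994 [436. 132.] ztop 0.1254 circ (0.5705, -0.0573, 0.0166) med [ 0.5714 -0.0575  0.1241]
wrist blue 1689 [451. 211.] ztop 0.1452 circ (0.5529, 0.0126, 0.0202) med [0.5542 0.0117 0.144 ]
wrist blue 707 [230. 224.] ztop 0.1194 circ (0.7646, 0.0403, 0.0168) med [0.7643 0.0339 0.1181]
wrist white 1051 [407. 127.] ztop 0.0883 circ (0.5712, -0.0567, 0.021) med [ 0.5834 -0.0606  0.085 ]
wrist white 1772 [371. 168.] ztop 0.0555 circ (0.6167, -0.0082, 0.0274) med [ 0.6173 -0.0083  0.0541]
wrist white 598 [412. 188.] ztop 0.0897 circ (0.554, 0.0119, 0.0312) med [5.763e-01 1.000e-04 8.790e-02]
wrist green 408 [516. 149.] ztop 0.0207 circ (0.4044, -0.0331, 0.0255) med [ 0.4042 -0.033   0.0191]
wrist green 1435 [247. 204.] ztop 0.0833 circ (0.7643, 0.0403, 0.0261) med [0.7519 0.0269 0.0702]
wrist green 625 [501. 230.] ztop 0.0701 circ (0.4171, 0.0874, 0.0233) med [0.4252 0.0745 0.0384]
wrist flat 288 [252.  74.] ztop 0.0138 circ (0.7566, -0.1179, 0.0962) med [ 0.7555 -0.1148  0.0082]
wrist flat 3201 [486.  17.] ztop 0.0056 circ (0.4668, -0.2119, 0.0958) med [ 0.443  -0.2128  0.004 ]
wr
[... 4083 characters left out ...]
[ 0.6047 -0.2701  0.0056]
side flat 2144 [405. 170.] ztop 0.0086 circ (0.4575, -0.2573, 0.1143) med [ 0.4607 -0.2496  0.0059]
side flat 1359 [311. 210.] ztop 0.0122 circ (0.5936, -0.0232, 0.1148) med [0.5856 0.02   0.0078]
side flat 434 [303. 231.] ztop 0.0134 circ (0.5689, 0.0669, 0.091) med [0.5641 0.0698 0.0065]
side flat 169 [178. 237.] ztop 0.0135 circ (0.7986, 0.1987, 0.0348) med [0.7781 0.2197 0.007 ]
side flat 87 [386. 236.] ztop 0.0137 circ (0.4043, -0.0002, 0.0261) med [ 0.4028 -0.0014  0.0078]
side flat 587 [ 76. 276.] ztop 0.0136 circ (0.8783, 0.3819, 0.1182) med [0.8732 0.3992 0.0079]
side flat 2501 [311. 324.] ztop 0.0101 circ (0.4232, 0.2674, 0.0597) med [0.4243 0.2701 0.0052]
```

```bash
cat > v1.py <<'E'
from h import *
for n,ok in (("scene",None),("side",None)):
    D=np.load(f"pics/{n}0.npz"); im,d=D['im'],D['d']; C=cam(n); P=cloud(C,d); g=im.astype(int)
    m=(g.min(2)>60)&(np.ptp(g,axis=2)<40)&(abs(P[...,0]-.47)<.17)&(abs(P[...,1]+.257)<.12)&(P[...,2]<.012)
    Q=P[m][:,:2].astype(np.float32)*1000; print(n,'mat',cv2.minAreaRect(Q),np.median(Q,0))
    m=(g.min(2)>70)&(abs(P[...,0]-.42)<.08)&(abs(P[...,1]-.27)<.08)&(P[...,2]<.02)
    L=cv2.connectedComponents(m.astype(np.uint8))[1]; k=np.bincount(L[m]).argmax()
    print('dish',circ(P[L==k]),P[L==k][:,:2].min(0),P[L==k][:,:2].max(0))
robot.goto([.575,-.02,.28],down(194))
C,im,d=snap('wrist','w1'); P=cloud(C,d); h=cv2.cvtColor(im,cv2.COLOR_RGB2HSV); H,S,V=[h[...,i].astype(int) for i in range(3)]; z=P[...,2]
for nm,x,y,zt in (('large',.553,.0126,.144),('slim',.5705,-.0573,.124),('squat',.6167,-.0082,.054)):
    m=(abs(z-zt)<.005)&(np.hypot(P[...,0]-x,P[...,1]-y)<.035)
    Q=P[m]; uv=np.argwhere(m)[:,::-1].astype(np.float32)
    print(nm,m.sum(),circ(Q),'med z',np.median(Q[:,2]),'px',uv.mean(0), 'ray', circ(onplane(C,uv,zt)))
print(robot.read_position(),robot.read_t())
E
python3 v1.py
```

```text
scene mat ((492.70916748046875, -267.337890625), (140.0102996826172, 300.9792175292969), 77.18517303466797) [ 463.6059 -260.587 ]
dish (0.4161, 0.2605, 0.0749) [0.34508108 0.19116463] [0.47691182 0.33387272]
side mat ((469.91473388671875, -258.0107421875), (339.5837707519531, 237.9822540283203), 0.053447168320417404) [ 426.47858 -261.55237]
dish (0.4407, 0.2807, 0.0789) [0.36703768 0.20776698] [0.49969104 0.34995399]
large 1090 (0.5522, 0.0126, 0.0201) med z 0.1439538101486637 px [333.53854 218.01285] ray (0.5524, 0.0117, 0.0205)
slim 815 (0.5706, -0.057, 0.017) med z 0.12401892714091467 px [332.7276  146.07239] ray (0.5705, -0.0571, 0.0171)
squat 1313 (0.6164, -0.0073, 0.0274) med z 0.05406362423679861 px [286.2597  166.62682] ray (0.6163, -0.0077, 0.0274)
[ 0.57500381 -0.01988545  0.28005298] 0.7333
```

View pics/w1.png

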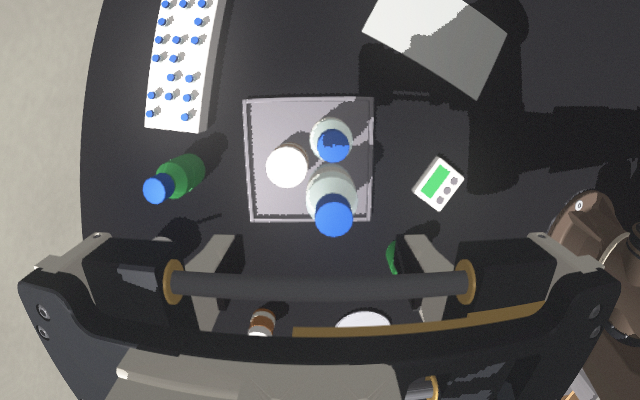

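The view shows the caps at (333,217) and (332,146), and the squat lid at (286,166). All three agree with the first estimates to about 1 mm. Mat corners in the scene view are (180,169), (236,167), (236,238) and (174,240). I'll compute the mat pose from those, then pick the large bottle.

```bash
cat >> h.py <<'E'
def tcp(x,y,zg): return [x,y,zg-.019]   # zg: grasp-point height
def pick(x,y,zg,yaw,hi=.3,op=.88):
    robot.move_gripper(op); R=down(yaw)
    robot.goto(tcp(x,y,hi),R); robot.servo_line(tcp(x,y,zg+.03),R,.2); robot.servo_line(tcp(x,y,zg),R,.06)
    robot.move_gripper(0); print('grip',robot.read_grip_width()*88,robot.read_position())
    robot.servo_line(tcp(x,y,zg+.03),R,.06); robot.servo_line(tcp(x,y,hi),R,.25)
    print('held',robot.read_grip_width()*88,'F',robot.read_force(),'t',robot.read_t())
def place(x,y,zg,yaw,op,hi=.3):
    R=down(yaw); robot.goto(tcp(x,y,hi),R); robot.servo_line(tcp(x,y,zg+.03),R,.2); robot.servo_line(tcp(x,y,zg+.003),R,.04)
    robot.dwell(.3); f0=robot.read_force()[2]; z=zg+.003
    while z>zg-.003:
        z-=.0005; robot.servo_line(tcp(x,y,z),R,.01); f=robot.read_force()[2]
        if f-f0>1.5: break
    print('contact dz',round(z-zg,4),'df',f-f0); robot.move_gripper(op); robot.dwell(.2)
    print('released',robot.read_position()); robot.servo_line(tcp(x,y,zg+.04),R,.08); robot.servo_line(tcp(x,y,hi),R,.25)
    print('t',robot.read_t())
E
python3 - <<'E'
from h import *
q=onplane(cam('scene'),[(180,169),(236,167),(236,238),(174,240)],.004)[:,:2]; print(q.round(4),q.mean(0),np.linalg.norm(np.diff(q,axis=0),axis=1))
for a in [(.42,-.257),(.52,-.257)]: print(robot.ik(tcp(*a,.13),down(194.6)))
pick(.5524,.0125,.128,194.6)
robot.grab_frame('scene'); snap('scene','s1'); snap('side','sd1')
E
```

```text
[[ 0.3376 -0.3032]
 [ 0.3705 -0.1686]
 [ 0.5726 -0.2071]
 [ 0.5385 -0.3393]] [ 0.45478793 -0.2545475 ] [0.1385397  0.20573505 0.13651944]
[ -8.53754431   9.78827763 -30.95877094   0.         -49.25295144
  23.13754431]
[ -6.99082127  17.47643356 -20.23692918   0.         -52.28663726
  21.59082127]
grip 39.484046555102665 [0.55232199 0.01245896 0.10901457]
held 39.31950056762152 F [-0.69623412  0.46199734 -3.57873585] t 5.05
```

```bash
python3 -c "
import cv2,numpy as np
a=cv2.imread('pics/s1.png');b=cv2.imread('pics/sd1.png')
cv2.imwrite('pics/c1.png',np.hstack([a[100:400,100:500],b[0:300,150:550]]))"
```

```text
(no output)
```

View pics/c1.png

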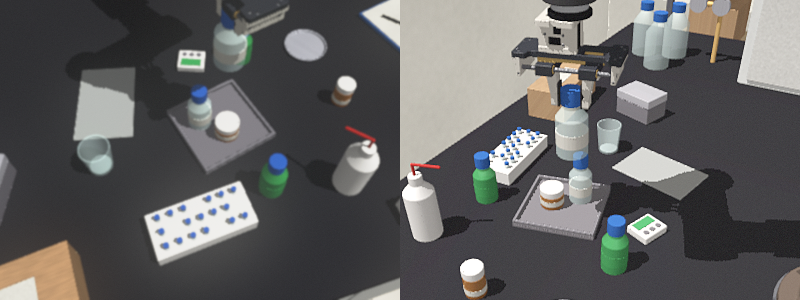

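The large bottle is held upright and clear of the tray (crop 230,45), and the rest is undisturbed. Now I'll place it on the mat and move the slim one.

```bash
python3 - <<'E'
from h import *
def look(x,y,zt,nm):
    C,im,d=snap('wrist'); P=cloud(C,d); m=(abs(P[...,2]-zt)<.005)&(np.hypot(P[...,0]-x,P[...,1]-y)<.035)
    print(nm,circ(P[m]),'z',np.median(P[m][:,2]))
place(.502,-.2635,.126,194.6,.8)
look(.502,-.2635,.142,'large on mat')
pick(.5706,-.0572,.110,194.6)
place(.408,-.2455,.108,194.6,.75)
look(.408,-.2455,.122,'slim on mat')
snap('scene','s2'); a=cv2.imread('pics/s2.png'); cv2.imwrite('pics/c2.png',a[100:350,120:460])
E
```

```text
contact dz -0.0005 df 6.80115980250099
released [ 0.50203425 -0.26349463  0.10653128]
t 12.3
large on mat (0.5023, -0.2636, 0.0203) z 0.14201238351801587
grip 33.769150982128565 [ 0.57054753 -0.05722336  0.09100024]
held 33.58302514426288 F [-0.27825265  0.2123377  -2.78075212] t 17.4583
contact dz -0.0005 df 7.207129563529236
released [ 0.40800098 -0.24549428  0.08850604]
t 24.65
slim on mat (0.408, -0.245, 0.0174) z 0.12196566707420095
```

View pics/c2.png

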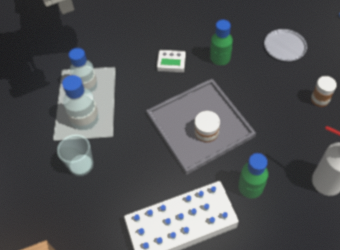

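The wrist measurements agree with the release poses to about 0.5 mm. Both bottles stand on the mat (crop 83,75 and 80,105). Next I'll look at the dish and slender jar from the wrist, then pick the squat jar.

```bash
python3 - <<'E'
from h import *
robot.goto([.605,.27,.22],down(180)); C,im,d=snap('wrist','w2'); P=cloud(C,d); np.savez('pics/w2.npz',P=P,im=im)
m=(abs(P[...,2]-.066)<.005)&(np.hypot(P[...,0]-.605,P[...,1]-.28)<.035); print('slender',m.sum(),circ(P[m]),np.median(P[m][:,2]))
robot.goto([.44,.25,.28],down(180)); C,im,d=snap('wrist','w3'); P=cloud(C,d); g=im.astype(int)
m=(P[...,2]>.0065)&(P[...,2]<.012)&(np.hypot(P[...,0]-.42,P[...,1]-.27)<.07)&(g.min(2)>60); uv=np.argwhere(m)[:,::-1]
Q=P[m]; e=cv2.fitEllipse(Q[:,:2].astype(np.float32)*1000); print('dish',m.sum(),circ(Q),e)
for yaw in (104.6,284.6): print(yaw,robot.ik(tcp(.6165,-.0078,.036),down(yaw)),robot.ik(tcp(.42,.27,.034),down(yaw)))
print(robot.read_t())
E
```

```text
slender 1172 (0.6042, 0.2824, 0.0213) 0.06594583791121442
dish 646 (0.4216, 0.2728, 0.0555) ((421.8808898925781, 272.23321533203125), (104.64688110351562, 105.00079345703125), 174.0991668701172)
104.6 [ 17.39983152  26.82409053 -20.46099072   0.         -42.71491875
 -92.79983152] [ 5.53254735e+01  1.84504208e+01 -3.58397439e+01 -2.54444375e-14
 -3.57098353e+01 -1.30725474e+02]
284.6 [ 17.39983152  26.82409053 -20.46099072   0.         -42.71491875
  87.20016848] [ 5.53254735e+01  1.84504208e+01 -3.58397439e+01  2.54444375e-14
 -3.57098353e+01  4.92745265e+01]
27.5917
```

View pics/w3.png

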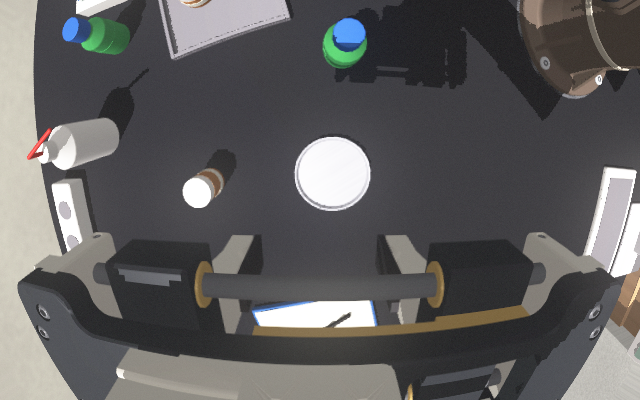

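The dish is at (333,173), which gives a centre of (0.4217, 0.2725), and the slender jar is at (0.6042, 0.2824).

```bash
python3 - <<'E'
from h import *
def look(x,y,zt,nm):
    C,im,d=snap('wrist','w_'+nm); P=cloud(C,d); m=(abs(P[...,2]-zt)<.005)&(np.hypot(P[...,0]-x,P[...,1]-y)<.035)
    print(nm,m.sum(),circ(P[m]),'z',np.median(P[m][:,2]))
pick(.6165,-.0078,.036,284.6,hi=.22)
place(.4217,.2725,.034,284.6,.75,hi=.22)
look(.4217,.2725,.052,'squat')
pick(.6042,.2824,.045,284.6,hi=.22)
place(.6165,-.0078,.051,284.6,.65,hi=.22)
look(.6165,-.0078,.072,'slender')
E
```

```text
grip 53.45675060030804 [ 0.61668962 -0.00780073  0.01728964]
held 53.42387626586797 F [-0.41954158 -1.12448164 -1.15097708] t 33.6583
contact dz 0.0 df 4.95352542905065
released [0.42170366 0.27248989 0.01497063]
t 40.5833
squat 2057 (0.4214, 0.274, 0.0272) z 0.05199860701790876
grip 41.89215702570788 [0.60425958 0.28238295 0.02617205]
held 41.75541987695306 F [ 0.1617249   0.4722693  -1.05258492] t 45.45
contact dz 0.0 df 1.6511497300403826
released [ 0.61648924 -0.00782235  0.03198962]
t 52.0917
slender 1389 (0.6166, -0.0061, 0.0212) z 0.07204176803263962
```

View pics/w_slender.png

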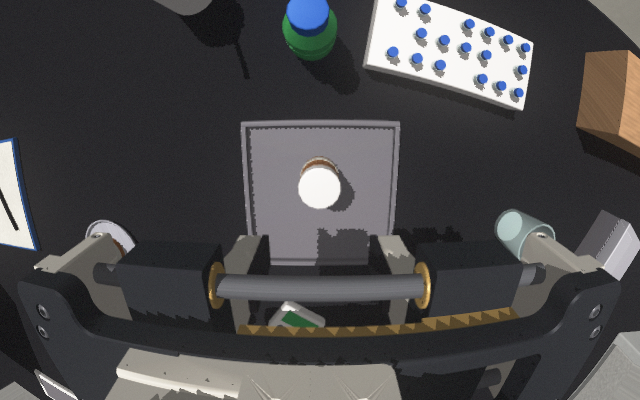

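The slender jar stands upright at the back place (lid 319,188). The ~1.6 mm y offset shows equally on the squat jar, so it is a bias of this camera pose. Now the bottles go back.

```bash
python3 - <<'E'
from h import *
pick(.408,-.2455,.108,194.6)
place(.5706,-.0572,.110,194.6,.75)
pick(.502,-.2635,.126,194.6)
place(.5524,.0125,.128,194.6,.8)
robot.goto([.575,-.02,.28],down(194))
C,im,d=snap('wrist','w9'); P=cloud(C,d)
for nm,x,y,zt in (('large',.5524,.0125,.144),('slim',.5706,-.0572,.124),('slender',.6165,-.0078,.072)):
    m=(abs(P[...,2]-zt)<.005)&(np.hypot(P[...,0]-x,P[...,1]-y)<.035); print(nm,m.sum(),circ(P[m]),np.median(P[m][:,2]))
robot.goto([.675,-0,.3],down(180)); snap('scene','s9'); snap('side','sd9')
a=cv2.imread('pics/s9.png');b=cv2.imread('pics/sd9.png')
cv2.imwrite('pics/c9.png',np.hstack([a[50:350,130:530],b[80:380,150:550]]))
E
```

```text
grip 33.46163445130696 [ 0.40798833 -0.24552413  0.08904156]
held 33.47031942632697 F [-1.09445066  0.31142145 -3.07553298] t 57.8083
contact dz -0.0005 df 6.682742946599226
released [ 0.57062244 -0.05720868  0.09052178]
t 64.9833
grip 39.91515169131308 [ 0.5019479  -0.26354355  0.10704439]
held 39.788440882055504 F [ 0.70267251  0.02973261 -3.88837877] t 69.925
contact dz -0.0005 df 5.9539143980973925
released [0.55240156 0.01248065 0.10848535]
t 77.0083
large 1113 (0.553, 0.0126, 0.0203) 0.14401693779922664
slim 823 (0.5711, -0.0569, 0.0172) 0.12398859892218456
slender 894 (0.6099, -0.0035, 0.0274) 0.07214053797254907
```

View pics/c9.png

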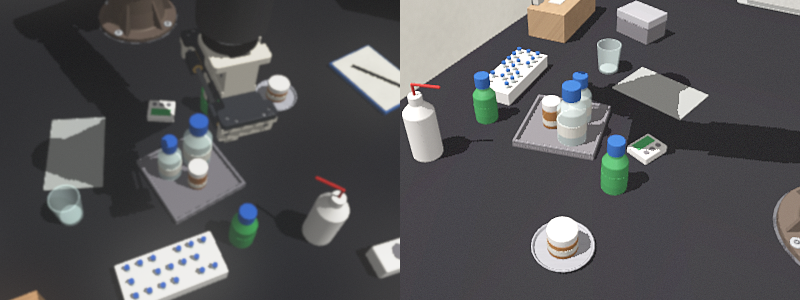

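Everything stands upright in place. The slender reading picked up bottle-shoulder pixels (r = 27 mm), so I'll recheck it with a white mask, then hand in.

```bash
python3 - <<'E'
from h import *
C,im,d=snap('wrist'); P=cloud(C,d); g=im.astype(int)
m=(abs(P[...,2]-.072)<.003)&(np.hypot(P[...,0]-.6165,P[...,1]+.0078)<.03)&(g.min(2)>185)
L=cv2.connectedComponents(m.astype(np.uint8))[1]; k=np.bincount(L[m]).argmax(); Q=P[L==k]; print(len(Q),circ(Q),np.median(Q,0))
if np.hypot(*(np.median(Q,0)[:2]-[.6165,-.0078]))<.004: robot.job_done(); print('done',robot.read_t())
E
```

```text
780 (0.6165, -0.0059, 0.0212) [ 0.6166595  -0.00687953  0.07198462]
the job is handed in; nothing more can be done
the job is handed in; nothing more can be done
```

The job is handed in at about 78 s on the robot's clock (limit 128 s). I moved both blue-capped bottles to the mat and put the squat jar in the steel dish. The slender jar then went onto the squat jar's spot, and both bottles went back, slim first and then large.

| Item | Last camera check against target |
|---|---|
| Large bottle | within 0.6 mm of its original position |
| Slim bottle | within 0.6 mm of its original position |
| Slender jar | about 1 to 2 mm off in y |
| Squat jar | about 1.5 mm off the dish centre |

- **Jar offsets:** both jars were off in the same +y direction straight after placing, which looks like wrist camera bias. Part of it could still be real.
- **Discarded reading:** one slender-jar measurement picked up bottle-shoulder pixels. I repeated it with a white mask before handing in.
- **Everything else:** every object stands upright in the final pictures. The beaker and timer look unmoved by eye; I did not re-measure them.
- **Setting down:** contact forces I saw when placing the glass were 2 to 7 N.

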